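Reset the lost property board to its lowest notch

TASK

The tilting board on the lost property stand is propped too steep. Lift it by its tongue, up through its notches and past the top until the weighted pawl throws over, lower it by hand all the way onto its rests (do not let it drop) so that the pawl tips back, then raise it to the first notch, the lowest, and leave it standing there. Leave the other lost things where they are.

Things in the scene. Friction and masses are not known exactly. Their poses are not given: they have to be found in the camera images.
- stand: Fixed pale maple stand, 300 mm wide (y), 353 mm high. Origin on the table below the board's hinge axis, which runs along the stand's y at height 80 mm. Its x points away from the robot, z up. Foot: 12 mm slab, x -160 to +90 mm. Side cheeks at y = -130 and +130 mm (16 thick, x -75 to +50 mm) carry an upper ledge over the hinge.
- ledge (a point): Middle of the lower front edge of the upper ledge (18 mm thick, 276 mm wide, reaching 155 mm back), 335 mm above the table, 95 mm towards the robot from the hinge axis. With the board near its top angle the ledge leaves no room for a gripper pointing straight down at the tongue: tilt it about 40 degrees, fingers pointing down and away from the robot (stand +x).
- board (a joint): Angle of the board (rad): 0 = level on its rests, growing as its free edge (robot side) is raised; stop at 1.10. Plywood, 226 mm wide, 12 thick, ends 150 mm from the axis; 0.4 to 0.7 kg, damped hinge (0.25 N m s/rad). It rests in four notches at about 0.20, 0.40, 0.60 and 0.78; to set one, raise 0.05 to 0.1 past it and let down. Let go with the pawl thrown it drops at over 1 rad/s.
- wheel (a point): Centre of the toothed steel wheel (86 mm tip radius) on the board's axle, on the hinge axis, outside the stand's +y cheek. With the pawl engaged in it the board can be raised but not lowered below the last notch passed; with the pawl thrown the board moves freely both ways.
- grip (a point): Point to grip on the tongue, mid free edge: 200 mm from the hinge axis in the board's mid-plane, so at angle q it is at x = -200 cos q, y = 0, z = 80 + 200 sin q mm in the stand's frame. Tongue: bar 24 mm wide (stand's y), 18 thick, sticking out 65 mm past the board, to 215 mm from the axis. Pinched across its width (firmly, about 35 N) it can turn between the pads while the tool keeps its tilt.
- pawl (a joint): Angle of the over-centre brass pawl (rad): negative = engaged (about -0.4 seated in a notch or when down on the wheel, up to -0.23 clicking over a tooth), 0 = balanced, positive = thrown clear (+0.49 at rest). Raising the board beyond about 1.0 throws it over; lowering the board to its rests (below about 0.06) tips it back; both load the tongue with only a few N.
- pivot (a point): Pivot of the pawl, outside the stand's +y cheek, 55 mm towards the robot from the hinge axis, 180 mm above the table. The pawl's 26 mm round brass weight stands 45 mm above it, leaning away from the robot when engaged and towards the robot when thrown; its 60 mm arm reaches from the pivot, away from the robot, down to the top of the wheel.
- torch: Red plastic torch, 130 mm long, 37 mm thick, lying along y on the stand's foot under the board, origin under its middle. Bystander.
- bead_a: Glossy wooden bead, 42 mm across, 38 mm high, standing on its flat end on the table in front of the stand. Bystander.
- bead_b: Like bead_a, standing on the upper ledge. Bystander.
- plane: Silver toy aeroplane, 136 mm long, 124 mm span, 45 mm high, on the upper ledge. Bystander.
- ruler: Bamboo ruler segment, 160 x 30 x 5 mm, on the table. Bystander.
- cash_box: Grey plastic cash box, 166 x 206 x 98 mm, with a cam lock on its front, on the table. Bystander.
- tin: Steel pencil tin, 72 mm across, 100 mm high, on the table. Bystander.

How it is judged:
By the outcome, as a careful person would: the job done as asked, in the order asked, and still so for the second after the job is handed in, with the robot touching nothing.
It also fails if it takes over 42 s, if anything falls off the work surface, if the arm or the gripper's body presses on something with over 40 N, if the wrist force passes 120 N, or if a joint passes its speed limit or range.

ROBOT

A 6-joint arm with a two-finger parallel gripper is mounted at the origin on the work surface. World frame = base frame: x ahead of the robot, y to its left, z up, the work surface at z = 0. Lengths are in m, angles in degrees, forces in N, time in s.
With the tool pointing down it reaches from about 0.4 to 0.925 m from the base axis. Payload 12.5 kg.
Tool frame: the origin (TCP) lies midway between the tips of the shut fingers; the grasp point (between the pads) lies 19 mm behind it; z points along the fingers, y is the line along which they close (so a half turn about z gives the same grasp; the last joint's range is limited). The gripper opens to 95 mm and grips with 3 to 60 N. Pads are 20 mm wide; open, the fingers measure 119 mm over their backs; the gripper's body (75 mm by 180 mm) begins 59 mm behind the grasp point.
Start: joints at [-6.05, 28.126, 89.318, -0, 62.55, -6.05], TCP at [0.625, 0, 0.215] pointing down, gripper open.
Joint ranges: [-177.58, 177.58], [-47.91, 125.51], [2.72, 160], [-65.01, 245.01], [3.68, 167.84], [-153.87, 153.87]. Speed limits (degrees/s): [127.2, 127.2, 159.86, 180, 180, 180].

INTERFACE

Orientations are given as a 3x3 rotation matrix whose columns are the frame's x, y, z axes.
In Python, from station import robot gives the robot as it stands.
- The arm moves only by the tool nudge_tcp, called after "Call:" as name(argument=value, ...), one argument or row to a line, values as JSON. Schema: {"type":"object","properties":{"moves":{"type":"array","items":{"type":"object","properties":{"sx":{"type":"number"},"sy":{"type":"number"},"sz":{"type":"number"},"drx":{"type":"number"},"dry":{"type":"number"},"drz":{"type":"number"}},"additionalProperties":false},"minItems":1,"maxItems":10},"finger_gap":{"type":"number"},"force":{"type":"number"},"only":{"type":"string"},"quiet":{"type":"boolean"},"lines":{"type":"string"}},"required":["moves"],"additionalProperties":false}. moves is a list of rows, 1 to 10 of them, each an object with the fields sx, sy, sz (the shift in parts of the range, where 1.0 means 0.75 m), drx, dry, drz (a rotation vector in parts of the range, where 1.0 means 180 degrees); a field left out counts as zero; each row shifts and turns the commanded pose from where the row before left it, along the tool's axes as they then stand; what a row does not reach is not made up. A row lasts 1/10 s, in which the tool goes at most 0.05 m and 8.59 degrees, less where a joint would pass 70% of its speed; a pose out of reach is approached as far as the arm can. finger_gap is the finger opening in m, set as the call begins (left out keeps the last). The fingers move at their own pace and stop on an object; force is the grip in N (left out, the last holds). Time passes only in rows, so rows that do not move let the fingers close. The tool returns the time, the measured TCP pose, the force, the opening and the grip force at its end. only (a regular expression) keeps the lines of the reply that match it, lines (a string "A,B") keeps lines A to B, and quiet returns only ok. No shift or turn number may pass 1 either way. Input that does not fit is refused with a message, and nothing moves.
- robot.sense(): the state, without advancing time (a new reading comes with each control period).
- robot.snapshot(name): name is "scene" or "side" or "wrist"; returns a dict with "frame" (420x560x3 uint8, red, green, blue), "depth" (420x560 float32, m along the optical axis (not along the pixel's ray), 0 where there is no reading), "mtx" (3x3 intrinsics, pixels), "eye" and "orientation" of the camera in the world. Camera axes: x right, y down, z forward; pixel columns grow to the right and rows downward; lengths in m; the calibration is good to about 2 mm. A picture is of the moment at which its call begins.
- robot.sign_off(): hands the job in; it is judged then, once.
The state is a dict: "clock": time; "joint_positions": joint angles; "qvel": joint speeds; "joint_torque": joint torques, N m; "eef_pos": TCP position; "tcp_rot": TCP orientation; "contact_force": force on the tool from outside, world axes, zero at the start; "wrist_torque": the same for the moment, N m; "grip_width": finger opening in m; "gripper_force": force on a finger pad.
Only numpy, scipy, OpenCV 4.12 (cv2) and the standard library are available. Lean on these libraries where they do the work, as an engineer would, in place of code of your own. Each camera call takes 0.05 s, during which the arm holds its last target. There are 200 camera calls.

## Working session

There is one attempt and no reset: what is moved stays moved. The work goes in short steps, Python scripts to look and compute and a tool call to move; the robot and the scene stay as the last step left them, time stands still between calls to the robot, and variables do not carry over. Pictures are saved under pics/ and viewed, at most 10 in all, crops included, and the job is handed in when it is done.

```bash
ls; mkdir -p pics; cat > h.py <<'E'
from station import robot
import numpy as np, cv2
def snap(n,f):
    s=robot.snapshot(n); cv2.imwrite('pics/'+f+'.png',s['frame'][:,:,::-1]); np.savez('pics/'+f+'.npz',**s); return s
def pts(s):
    d=s['depth']; v,u=np.indices(d.shape); K=s['mtx']
    c=np.stack([(u-K[0,2])/K[0,0]*d,(v-K[1,2])/K[1,1]*d,d],-1)
    return c@np.array(s['orientation']).T+np.array(s['eye'])
E
python3 - <<'E'
from h import *
for n in ['scene','side']:
    s=snap(n,n+'0'); print(n,s['eye'],s['orientation'],s['mtx'])
print(robot.sense())
E
```

```text
pics
station.py
scene [ 0.24212269 -0.15435173  1.29894481] [[ 0.38993584 -0.87645846  0.28243691]
 [-0.92083398 -0.36985622  0.12357649]
 [-0.00384861 -0.30826441 -0.95129293]] [[419.30748032   0.         282.07435431]
 [  0.         419.30748032 203.65939617]
 [  0.           0.           1.        ]]
side [0.07470317 1.07581859 0.98621166] [[-0.90808835 -0.22060334  0.35596308]
 [-0.41871701  0.49287278 -0.76272701]
 [-0.00718438 -0.84167131 -0.5399424 ]] [[464.61235457   0.         284.90788392]
 [  0.         464.61235457 208.46776471]
 [  0.           0.           1.        ]]
{'clock': 0.1, 'joint_positions': array([-6.05112896e+00,  2.81607735e+01,  8.93467708e+01, -2.10318043e-03,
        6.25516405e+01, -6.04999730e+00]), 'qvel': array([ 0.12358081, -0.06139277, -0.05042055,  0.02508409,  0.00697188,
       -0.04378272]), 'joint_torque': array([ 2.55399034e-03, -6.13602662e+01, -2.58605129e+01,  6.93775644e-02,
        4.69553797e-02, -3.59309229e-05]), 'eef_pos': array([6.24772195e-01, 3.03888638e-05, 2.14118506e-01]), 'tcp_rot': array([[ 2.85351055e-06,  9.99999469e-01, -1.03064740e-03],
       [ 9.99999997e-01, -2.77466985e-06,  7.64977083e-05],
       [ 7.64948079e-05, -1.03064762e-03, -9.99999466e-01]]), 'contact_force': array([ 0.4154107 ,  0.07372356, -0.252862  ]), 'wrist_torque': array([ 0.03109455, -0.01716479, -0.00694682]), 'gripper_force': 0.0, 'grip_width': 0.0951063228903504}
```

View pics/scene0.png

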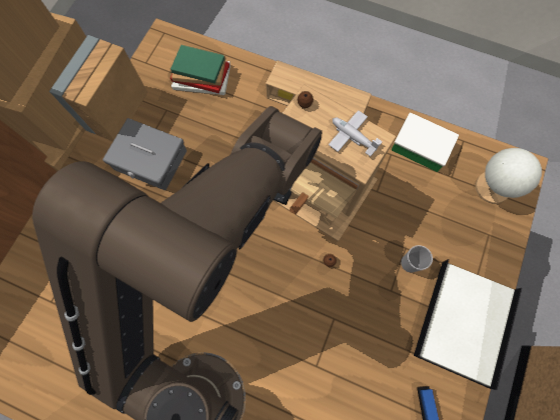

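View pics/side0.png

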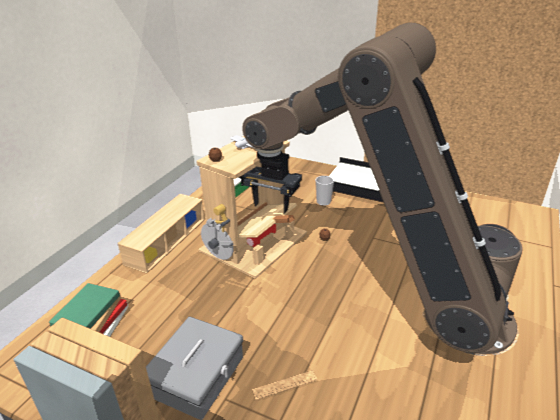

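The scene view shows the stand's ledge (270–395, 65–180) partly hidden by the wrist, bead_b at (305,100), the plane at (355,132) and bead_a at (330,260). The side view shows the wheel at (217,238), the pawl weight at (221,211), the torch at (262,233) and the tongue near (283,218).

```bash
python3 - <<'E'
from h import *
for n in ['scene0','side0']:
    s=dict(np.load(f'pics/{n}.npz')); P=pts(s); f=s['frame'].astype(int)
    hsv=cv2.cvtColor(s['frame'],cv2.COLOR_RGB2HSV)
    pale=(hsv[...,0]>10)&(hsv[...,0]<28)&(hsv[...,2]>120)&(s['depth']>0)
    for zl,zh,nm in [(.345,.361,'ledge'),(.006,.018,'foot')]:
        m=pale&(P[...,2]>zl)&(P[...,2]<zh)&(P[...,0]>.5)&(P[...,0]<1.1)&(abs(P[...,1]+.05)<.4)
        m=cv2.morphologyEx(m.astype(np.uint8),cv2.MORPH_OPEN,np.ones((3,3)))
        k,l,st,_=cv2.connectedComponentsWithStats(m)
        i=1+st[1:,4].argmax(); q=P[l==i]
        r=cv2.minAreaRect(q[:,:2].astype(np.float32)); print(n,nm,len(q),q[:,2].mean(),r,cv2.boxPoints(r).round(4).tolist(), st[i])
P=pts(dict(np.load('pics/side0.npz')))
for u,v in [(283,218),(275,222),(270,226),(292,218),(217,238),(221,211),(250,220),(262,233),(325,235)]: print(u,v,P[v,u].round(4))
s=dict(np.load('pics/side0.npz')); c=cv2.resize(s['frame'][130:290,170:350],None,fx=4.4,fy=3.7,interpolation=2); cv2.imwrite('pics/c1.png',c[:,:,::-1])
E
```

```text
scene0 ledge 3702 0.3522022749922869 ((0.7497691512107849, -0.07543927431106567), (0.2763439416885376, 0.15673162043094635), 78.9874496459961) [[0.6464999914169312, -0.19609999656677246], [0.8003000020980835, -0.22599999606609344], [0.8531000018119812, 0.04520000144839287], [0.6991999745368958, 0.07519999891519547]] [ 284   85  112   99 3702]
scene0 foot 287 0.011409629896806635 ((0.6254730820655823, -0.08382268249988556), (0.07333112508058548, 0.04686281085014343), 79.30056762695312) [[0.5956000089645386, -0.11550000309944153], [0.641700029373169, -0.1242000013589859], [0.6553000211715698, -0.05209999904036522], [0.6093000173568726, -0.04340000078082085]] [298 204  23  22 287]
side0 ledge 1111 0.3533269821613804 ((0.7583732604980469, -0.020297586917877197), (0.17713657021522522, 0.1587105244398117), 79.43880462646484) [[0.6640999913215637, -0.09279999881982803], [0.8202000260353088, -0.12189999967813492], [0.8525999784469604, 0.05220000073313713], [0.6966000199317932, 0.08129999786615372]] [ 197  141   62   35 1111]
side0 foot 1499 0.012687752326477697 ((0.6958550810813904, -0.06189282238483429), (0.30474814772605896, 0.177476704120636), 79.939208984375) [[0.5819000005722046, -0.1964000016450882], [0.756600022315979, -0.227400004863739], [0.8098000288009644, 0.07259999960660934], [0.6351000070571899, 0.10360000282526016]] [ 225  224   81   53 1499]
283 218 [ 0.5998 -0.0342  0.1625]
275 222 [ 0.634  -0.0453  0.1307]
270 226 [ 0.6975 -0.132   0.0415]
292 218 [ 0.5733 -0.0453  0.163 ]
217 238 [0.7869 0.0703 0.0974]
221 211 [0.748  0.0898 0.2232]
250 220 [ 0.735  -0.058   0.1027]
262 233 [ 0.7038 -0.082   0.0419]
325 235 [ 0.507  -0.1815  0.026 ]
```

View pics/c1.png

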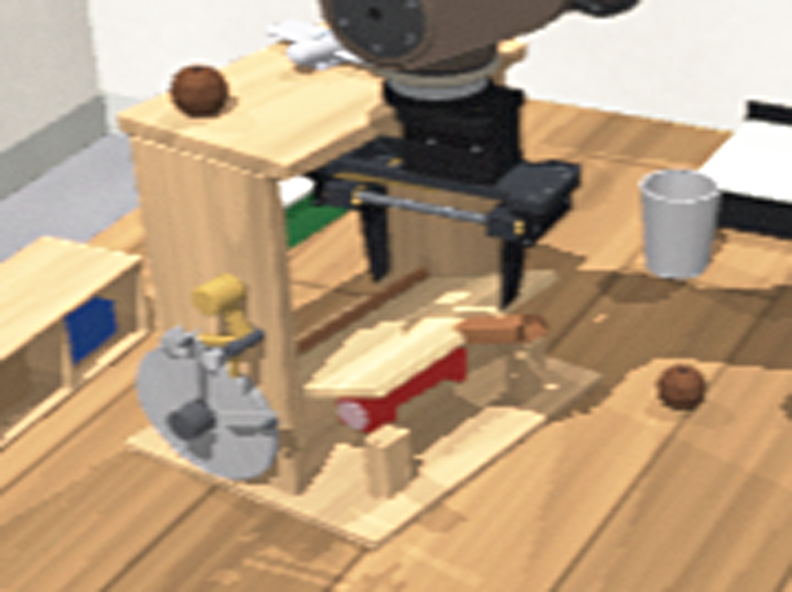

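The crop shows the pawl engaged (its weight leans away from the robot) and the board held up at about 0.4 rad. The tongue is near full-frame pixel (283,218), with the torch under the board. The stand's yaw is about -10.8° and its origin about (0.766, -0.078). Next I back the tool off and orient it.

The manual's scale: shifts go in shares of 0.75 m and turns go in shares of 180 degrees. Converting my numbers, -0.05 m / 0.75 = -0.0667, -8 degrees / 180 = -0.0444.

Call:
nudge_tcp(
  moves=[
    {"sy": -0.0667},
    {"sy": -0.0667},
    {"drz": -0.0444},
    {"drz": -0.0444},
    {"drz": -0.0444},
    {"drz": -0.0444},
    {"drz": -0.0444},
    {"drz": -0.0444},
    {"drz": -0.0444},
    {"drz": -0.0444},
  ],
  finger_gap=0.095,
)

```text
clock: 1.1
eef_pos: [0.5248, 0.0, 0.2144]
tcp_rot: [[-0.901, 0.433, -0.001], [0.433, 0.901, 0.0], [0.0, -0.0, -1.0]]
contact_force: [-0.4, 0.6, -0.5]
grip_width: 0.0948
gripper_force: 0.0
```

Call:
nudge_tcp(
  moves=[
    {"drz": -0.0444},
    {"drz": -0.04},
    {"dry": -0.0444},
    {"dry": -0.0444},
    {"dry": -0.0444},
    {"dry": -0.0444},
    {"dry": -0.0444},
    {},
    {},
  ],
)

```text
clock: 2.0
eef_pos: [0.5258, -0.0072, 0.2171]
tcp_rot: [[-0.814, 0.203, 0.545], [0.157, 0.979, -0.13], [-0.56, -0.02, -0.829]]
contact_force: [-0.4, 0.2, -0.0]
grip_width: 0.0953
gripper_force: 0.0
```

```bash
python3 - <<'E'
from h import *
st=robot.sense(); print(st['eef_pos'],st['tcp_rot'].round(3).tolist(),st['joint_positions'].round(1))
s=snap('wrist','w1'); snap('side','side1')
P=pts(s); yaw=np.radians(-10.8);c,sn=np.cos(yaw),np.sin(yaw)
R=np.array([[c,-sn,0],[sn,c,0],[0,0,1]]);Q=(P-[.7665,-.078,0])@R
np.save('pics/w1q.npy',Q)
E
```

```text
[ 0.52580448 -0.00720062  0.217122  ] [[-0.814, 0.203, 0.545], [0.157, 0.979, -0.13], [-0.56, -0.02, -0.829]] [ -5.7  12.  124.6 -24.4  10.5 -61.7]
```

View pics/w1.png

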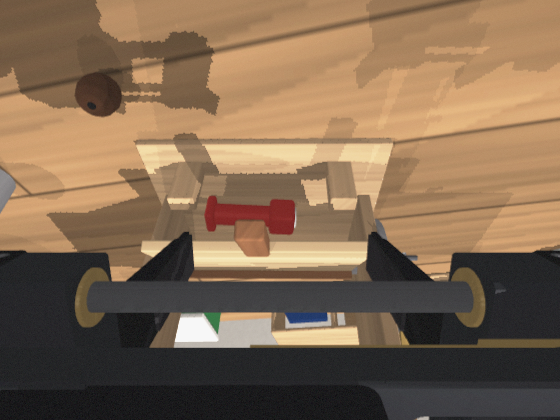

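The wrist view shows the torch (205–295, 215), the tongue's end (235–270, 220–255) in front of the board's edge, and bead_a at (98,94). It is well centred. The tilt came out at 34° because j5 is close to its limit, so I'll grasp with less tilt and add more further up.

```bash
python3 - <<'E'
from h import *
yaw=np.radians(-10.8);c,sn=np.cos(yaw),np.sin(yaw)
R=np.array([[c,-sn,0],[sn,c,0],[0,0,1]])
def tong(f):
    s=dict(np.load(f'pics/{f}.npz'));Q=(pts(s)-[.7665,-.078,0])@R
    h=cv2.cvtColor(s['frame'],cv2.COLOR_RGB2HSV)
    m=(Q[...,0]<-.155)&(Q[...,0]>-.23)&(abs(Q[...,1])<.03)&(Q[...,2]>.06)&(Q[...,2]<.3)&(s['depth']>0)&(s['frame'].max(-1)>60)
    k,l,st,ct=cv2.connectedComponentsWithStats(m.astype(np.uint8)); i=1+st[1:,4].argmax(); q=Q[l==i]
    print(f,st[i],'min',np.percentile(q,2,0).round(4),'max',np.percentile(q,98,0).round(4),'mean',q.mean(0).round(4))
    y=q[:,1];
    # end face/top: print z-vs-x profile
    for a in np.arange(-.225,-.155,.008):
        w=q[(q[:,0]>=a)&(q[:,0]<a+.008)]
        if len(w): print(a.round(3),len(w),w[:,2].min().round(4),w[:,2].max().round(4),'y',w[:,1].min().round(4),w[:,1].max().round(4))
tong('w1');tong('side1')
# board top angle from side1
s=dict(np.load('pics/side1.npz'));Q=(pts(s)-[.7665,-.078,0])@R
m=(Q[...,0]>-.145)&(Q[...,0]<-.05)&(abs(Q[...,1])<.1)&(Q[...,2]>.07)&(Q[...,2]<.3)&(s['depth']>0)
q=Q[m];p=np.polyfit(q[:,0],q[:,2],1);print('board',len(q),p,np.arctan(-p[0]))
E
```

```text
w1 [234 220  35  32 990] min [-0.2003 -0.0135  0.1525] max [-0.1567  0.0095  0.1699] mean [-0.1897 -0.0014  0.1625]
-0.209 1 0.1581 0.1581 y 0.0062 0.0062
-0.201 635 0.1545 0.171 y -0.0146 0.0094
-0.193 101 0.1543 0.1704 y -0.0139 0.0095
-0.185 74 0.149 0.1673 y -0.0135 0.0096
-0.177 65 0.1534 0.1639 y -0.0125 0.0096
-0.169 64 0.1449 0.1607 y -0.0136 0.0097
-0.161 50 0.1382 0.1572 y -0.0123 0.0097
side1 [279 215  12   8  78] min [-0.1973 -0.008   0.1431] max [-0.157   0.0147  0.17  ] mean [-0.1747  0.0077  0.1581]
-0.209 1 0.1603 0.1603 y 0.0147 0.0147
-0.201 3 0.1575 0.1647 y 0.0086 0.0127
-0.193 14 0.1521 0.1715 y -0.0041 0.0146
-0.185 15 0.1472 0.1705 y -0.008 0.013
-0.177 18 0.1442 0.167 y -0.0104 0.0152
-0.169 15 0.1431 0.1637 y -0.0059 0.0139
-0.161 12 0.1426 0.1589 y -0.0079 0.014
board 682 [-0.23955103  0.10149154] 0.235120418298469
```

```bash
cat >> h.py <<'E'
from scipy.spatial.transform import Rotation as Ro
O=np.array([.7665,-.078,0]); yaw=np.radians(-10.8)
RS=Ro.from_euler('z',yaw).as_matrix()
def plan(q,tilt,r=.2,back=0,y=-.001):
    "tool delta to grip the tongue at board angle q: rotation in tool axes, then translation in current and turned axes"
    t=np.radians(tilt); z=np.array([np.sin(t),0,-np.cos(t)]); yy=np.array([0,1,0]); T=RS@np.stack([np.cross(yy,z),yy,z],1)
    p=O+RS@(np.array([-r*np.cos(q),y,.08+r*np.sin(q)])+(.019-back)*z)
    st=robot.sense(); R=st['tcp_rot']; d=p-st['eef_pos']
    print('q',q,'rot',np.degrees(Ro.from_matrix(R.T@T).as_rotvec()).round(2),'d_now',(R.T@d).round(4),'d_turned',(T.T@d).round(4))
def where():
    st=robot.sense(); R=st['tcp_rot']; g=RS.T@(st['eef_pos']-.019*R[:,2]-O); z=RS.T@R[:,2]
    print('t',st['clock'],'grip',g.round(4),'r',np.hypot(g[0],g[2]-.08).round(4),'q',np.arctan2(g[2]-.08,-g[0]).round(4),'tilt',np.degrees(np.arctan2(z[0],-z[2])).round(1),'F(stand)',(RS.T@st['contact_force']).round(1),'w',st['grip_width'],st['gripper_force'],'j',st['joint_positions'].round(1))
E
python3 - <<'E'
from h import *
where(); plan(.4,25,back=.07); plan(.4,25)
E
```

```text
t 2.1 grip [-0.26    0.0249  0.2329] r 0.3017 q 0.5316 tilt 34.1 F(stand) [-0.4 -0.6 -0.1] w 0.09531108029198791 0.0 j [ -5.8  12.  124.6 -24.4  10.5 -61.6]
q 0.4 rot [-1.48  9.05 -0.27] d_now [-0.0289 -0.0244  0.0359] d_turned [-0.034  -0.0254  0.0303]
q 0.4 rot [-1.48  9.05 -0.27] d_now [-0.0179 -0.0226  0.105 ] d_turned [-0.034  -0.0254  0.1003]
```

Scaled: -0.017 m / 0.75 = -0.0227, 0.015 m / 0.75 = 0.02, 4.5 degrees / 180 = 0.025.

Call:
nudge_tcp(
  moves=[
    {"drx": -0.0039, "dry": 0.025},
    {"drx": -0.0039, "dry": 0.025},
    {"sx": -0.0227, "sy": -0.0167, "sz": 0.02},
    {"sx": -0.0227, "sy": -0.0167, "sz": 0.02},
    {},
    {},
  ],
)

```text
clock: 2.7
eef_pos: [0.5634, -0.0414, 0.2044]
tcp_rot: [[-0.884, 0.196, 0.425], [0.175, 0.981, -0.088], [-0.434, -0.003, -0.901]]
contact_force: [-0.0, 0.3, -0.3]
grip_width: 0.0953
gripper_force: 0.0
```

```bash
python3 -c "
from h import *
where(); plan(.4,25)"
```

```text
t 2.7 grip [-0.2146 -0.002   0.2215] r 0.2571 q 0.5828 tilt 25.7 F(stand) [-0.1  0.3 -0.3] w 0.09532118229165351 0.0 j [-10.7  16.8 115.7  -1.1  21.8 -88.5]
q 0.4 rot [-0.37  0.73 -0.35] d_now [0.0005 0.0016 0.0705] d_turned [-0.0005  0.0011  0.0705]
```

Scaled: 0.03 m / 0.75 = 0.04, 0.0105 m / 0.75 = 0.014.

Call:
nudge_tcp(
  moves=[
    {"sy": 0.0009, "sz": 0.04},
    {"sy": 0.0009, "sz": 0.04},
    {"sz": 0.014},
    {},
    {},
  ],
)

```text
clock: 3.2
eef_pos: [0.5935, -0.046, 0.1422]
tcp_rot: [[-0.883, 0.195, 0.427], [0.174, 0.981, -0.088], [-0.436, -0.004, -0.9]]
contact_force: [0.4, -0.1, -0.2]
grip_width: 0.095
gripper_force: 0.0
```

Call:
nudge_tcp(
  moves=[
    {},
    {},
    {},
    {},
    {},
    {},
    {},
  ],
  finger_gap=0.015,
  force=35,
)

```text
clock: 3.9
eef_pos: [0.5937, -0.0463, 0.1413]
tcp_rot: [[-0.883, 0.195, 0.426], [0.174, 0.981, -0.089], [-0.435, -0.004, -0.9]]
contact_force: [0.7, -0.3, 0.6]
grip_width: 0.0443
gripper_force: 0.0
```

```bash
python3 -c "
from h import *
where();plan(.5,30);plan(.6,35);plan(.8,38);plan(1.04,40)"
```

```text
t 3.9 grip [-0.1839 -0.0011  0.1584] r 0.1999 q 0.403 tilt 25.8 F(stand) [ 0.8 -0.2  0.6] w 0.04428335304941383 0.0 j [-10.6  24.6 115.7  -2.1  13.8 -87.4]
q 0.5 rot [-0.43 -4.19 -0.29] d_now [-0.0166  0.0003 -0.0121] d_turned [-0.0174  0.0003 -0.0109]
q 0.6 rot [-0.44 -9.19 -0.27] d_now [-0.035   0.0003 -0.0231] d_turned [-0.0383  0.0003 -0.0172]
q 0.8 rot [ -0.45 -12.19  -0.26] d_now [-0.0725  0.0004 -0.0396] d_turned [-0.0792  0.0003 -0.0234]
q 1.04 rot [ -0.45 -14.19  -0.25] d_now [-0.12    0.0005 -0.0493] d_turned [-0.1285  0.0003 -0.0183]
```

Call:
nudge_tcp(
  moves=[
    {},
    {},
    {},
    {},
    {},
    {},
  ],
  finger_gap=0.015,
  force=35,
)

```text
clock: 4.5
eef_pos: [0.5937, -0.0464, 0.1413]
tcp_rot: [[-0.883, 0.195, 0.426], [0.174, 0.981, -0.089], [-0.435, -0.004, -0.9]]
contact_force: [-0.8, -4.1, -0.4]
grip_width: 0.0239
gripper_force: 35.0
```

```bash
python3 -c "
from h import *
where();
for q in (.45,.5,.55,.6,.65,.7,.75,.8,.85): plan(q,25.8)"
```

```text
t 4.5 grip [-0.1839 -0.0012  0.1584] r 0.1999 q 0.4032 tilt 25.8 F(stand) [ 0.  -4.2 -0.4] w 0.02386570197463215 34.994916915893555 j [-10.6  24.6 115.7  -2.1  13.8 -87.4]
q 0.45 rot [-0.42  0.01 -0.29] d_now [-0.0071  0.0004 -0.006 ] d_turned [-0.0071  0.0004 -0.006 ]
q 0.5 rot [-0.42  0.01 -0.29] d_now [-0.0151  0.0004 -0.0121] d_turned [-0.0151  0.0004 -0.0121]
q 0.55 rot [-0.42  0.01 -0.29] d_now [-0.0234  0.0004 -0.0177] d_turned [-0.0234  0.0004 -0.0177]
q 0.6 rot [-0.42  0.01 -0.29] d_now [-0.032   0.0004 -0.0228] d_turned [-0.032   0.0004 -0.0229]
q 0.65 rot [-0.42  0.01 -0.29] d_now [-0.0408  0.0004 -0.0276] d_turned [-0.0408  0.0004 -0.0276]
q 0.7 rot [-0.42  0.01 -0.29] d_now [-0.0498  0.0004 -0.0319] d_turned [-0.0498  0.0004 -0.0319]
q 0.75 rot [-0.42  0.01 -0.29] d_now [-0.059   0.0004 -0.0358] d_turned [-0.059   0.0004 -0.0358]
q 0.8 rot [-0.42  0.01 -0.29] d_now [-0.0684  0.0004 -0.0391] d_turned [-0.0684  0.0004 -0.0392]
q 0.85 rot [-0.42  0.01 -0.29] d_now [-0.078   0.0005 -0.042 ] d_turned [-0.078   0.0004 -0.0421]
```

Scaled: -0.0094 m / 0.75 = -0.0125, -0.0092 m / 0.75 = -0.0123.

Call:
nudge_tcp(
  moves=[
    {"sx": -0.0095, "sz": -0.008},
    {"sx": -0.0107, "sz": -0.0081},
    {"sx": -0.0111, "sz": -0.0075},
    {"sx": -0.0115, "sz": -0.0068},
    {"sx": -0.0117, "sz": -0.0064},
    {"sx": -0.012, "sz": -0.0057},
    {"sx": -0.0123, "sz": -0.0052},
    {"sx": -0.0125, "sz": -0.0044},
    {},
  ],
)

```text
clock: 5.4
eef_pos: [0.6386, -0.0547, 0.2077]
tcp_rot: [[-0.882, 0.195, 0.428], [0.174, 0.981, -0.089], [-0.437, -0.004, -0.899]]
contact_force: [-2.3, 0.7, -0.8]
grip_width: 0.0237
gripper_force: 35.0
```

```bash
python3 -c "
from h import *
where()
for q in (.8,.85,.9,.95,1.0,1.05): plan(q,40)"
```

```text
t 5.4 grip [-0.1383 -0.001   0.2248] r 0.2002 q 0.8082 tilt 25.9 F(stand) [-2.4  0.2 -0.8] w 0.023700811926602353 34.99286234378815 j [-10.6  22.3 105.9  -1.1  25.9 -88.5]
q 0.8 rot [ -0.44 -14.06  -0.26] d_now [-0.0031  0.0001  0.0001] d_turned [-0.003   0.0001  0.0009]
q 0.85 rot [ -0.44 -14.06  -0.26] d_now [-0.0127  0.0002 -0.0028] d_turned [-0.013   0.0001  0.0004]
q 0.9 rot [ -0.44 -14.06  -0.26] d_now [-0.0224  0.0002 -0.0052] d_turned [-0.023   0.0001  0.0004]
q 0.95 rot [ -0.44 -14.06  -0.26] d_now [-0.0322  0.0002 -0.0071] d_turned [-0.033   0.0001  0.001 ]
q 1.0 rot [ -0.44 -14.06  -0.26] d_now [-0.0421  0.0003 -0.0085] d_turned [-0.0429  0.0001  0.002 ]
q 1.05 rot [ -0.44 -14.06  -0.26] d_now [-0.0521  0.0003 -0.0094] d_turned [-0.0528  0.0001  0.0035]
```

Scaled: -0.01 m / 0.75 = -0.0133, 0.0006 m / 0.75 = 0.0008, -3.5 degrees / 180 = -0.0194.

Call:
nudge_tcp(
  moves=[
    {"sx": -0.0011, "dry": -0.0194},
    {"sx": -0.0011, "dry": -0.0194},
    {"sx": -0.0011, "dry": -0.0194},
    {"sx": -0.0011, "dry": -0.0194},
    {"sx": -0.0133, "sz": -0.0007},
    {"sx": -0.0133},
    {"sx": -0.0133, "sz": 0.0008},
    {},
  ],
)

```text
clock: 6.2
eef_pos: [0.6636, -0.0595, 0.2286]
tcp_rot: [[-0.752, 0.195, 0.629], [0.147, 0.981, -0.128], [-0.642, -0.004, -0.766]]
contact_force: [-7.6, 3.4, 6.6]
grip_width: 0.0233
gripper_force: 35.0
```

```bash
python3 -c "
from h import *
where()
for q in (1.0,1.03,1.06): plan(q,40)"
```

```text
t 6.2 grip [-0.1168 -0.0009  0.2431] r 0.2006 q 0.9495 tilt 40.0 F(stand) [-8.1  1.9  6.6] w 0.023335536196189246 35.02296209335327 j [-10.5  21.2 110.8  -4.4   8.1 -85.3]
q 1.0 rot [-0.45 -0.04 -0.21] d_now [-0.01    0.0001  0.0016] d_turned [-0.01    0.0001  0.0016]
q 1.03 rot [-0.45 -0.04 -0.21] d_now [-0.016   0.0002  0.0025] d_turned [-0.016   0.0001  0.0025]
q 1.06 rot [-0.45 -0.04 -0.21] d_now [-0.0219  0.0002  0.0035] d_turned [-0.0219  0.0001  0.0035]
```

Scaled: -0.01 m / 0.75 = -0.0133, -0.006 m / 0.75 = -0.008.

Call:
nudge_tcp(
  moves=[
    {"sx": -0.0133, "sz": 0.0021},
    {"sx": -0.008, "sz": 0.0013},
    {"sx": -0.0067, "sz": 0.0011},
    {},
    {},
  ],
)

```text
clock: 6.7
eef_pos: [0.6811, -0.0627, 0.2397]
tcp_rot: [[-0.751, 0.195, 0.63], [0.147, 0.981, -0.128], [-0.643, -0.003, -0.766]]
contact_force: [-7.8, 4.4, 10.3]
grip_width: 0.0239
gripper_force: 35.0
```

```bash
python3 - <<'E'
from h import *
where()
s=snap('side','side2'); c=cv2.resize(s['frame'][130:290,170:350],None,fx=4.4,fy=3.7,interpolation=2); cv2.imwrite('pics/c2.png',c[:,:,::-1])
E
```

```text
t 6.7 grip [-0.0989 -0.0008  0.2543] r 0.2004 q 1.0544 tilt 40.0 F(stand) [-8.4  2.8 10.3] w 0.023882554096969513 35.03538966178894 j [-10.5  21.6 107.8  -3.3  10.6 -86.4]
```

View pics/c2.png

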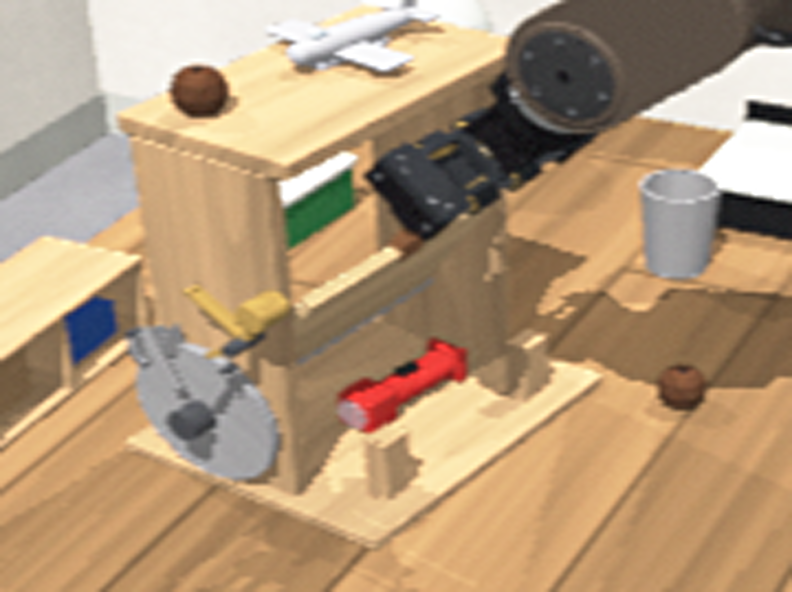

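The crop shows the pawl thrown: the brass weight is toward the robot at (265,308) and its arm is clear of the wheel. Next I lower the board by hand, reversing the motion.

Scaled: 0.01 m / 0.75 = 0.0133, -0.0014 m / 0.75 = -0.0019, 3.5 degrees / 180 = 0.0194.

Call:
nudge_tcp(
  moves=[
    {"sx": 0.0133, "sz": -0.0019},
    {"sx": 0.0133, "sz": -0.0019},
    {"sx": 0.0133, "sz": -0.0008},
    {"sx": 0.0133, "sz": -0.0004},
    {"sx": 0.0133, "sz": 0.0005},
    {"sx": 0.0011, "dry": 0.0194},
    {"sx": 0.0011, "dry": 0.0194},
    {"sx": 0.0011, "dry": 0.0194},
    {"sx": 0.0011, "dry": 0.0194},
    {},
  ],
)

```text
clock: 7.75
eef_pos: [0.6386, -0.0548, 0.2066]
tcp_rot: [[-0.884, 0.195, 0.425], [0.174, 0.981, -0.089], [-0.434, -0.004, -0.901]]
contact_force: [-3.3, 3.9, 0.4]
grip_width: 0.0239
gripper_force: 35.0
```

```bash
python3 -c "
from h import *
where()
for q in (.75,.7,.65,.6,.55,.5,.45,.4): plan(q,25.9)"
```

```text
t 7.75 grip [-0.1382 -0.0011  0.2238] r 0.1994 q 0.8049 tilt 25.7 F(stand) [-4.   3.2  0.4] w 0.02394862484689571 34.996594190597534 j [-10.6  22.4 105.8  -1.2  26.1 -88.5]
q 0.75 rot [-0.42 -0.16 -0.3 ] d_now [0.0105 0.0002 0.0032] d_turned [0.0105 0.0002 0.0031]
q 0.7 rot [-0.42 -0.16 -0.3 ] d_now [0.0197 0.0002 0.007 ] d_turned [0.0197 0.0002 0.007 ]
q 0.65 rot [-0.42 -0.16 -0.3 ] d_now [0.0287 0.0001 0.0114] d_turned [0.0287 0.0002 0.0113]
q 0.6 rot [-0.42 -0.16 -0.3 ] d_now [0.0375 0.0001 0.0161] d_turned [0.0375 0.0002 0.016 ]
q 0.55 rot [-0.42 -0.16 -0.3 ] d_now [0.046  0.0001 0.0213] d_turned [0.0461 0.0002 0.0212]
q 0.5 rot [-0.42 -0.16 -0.3 ] d_now [0.0543 0.0001 0.0269] d_turned [0.0544 0.0002 0.0268]
q 0.45 rot [-0.42 -0.16 -0.3 ] d_now [0.0623 0.0001 0.033 ] d_turned [0.0624 0.0002 0.0328]
q 0.4 rot [-0.42 -0.16 -0.3 ] d_now [0.07   0.0001 0.0394] d_turned [0.0701 0.0002 0.0392]
```

Scaled: 0.0105 m / 0.75 = 0.014, 0.0092 m / 0.75 = 0.0123.

Call:
nudge_tcp(
  moves=[
    {"sx": 0.014, "sz": 0.0043},
    {"sx": 0.0123, "sz": 0.0051},
    {"sx": 0.012, "sz": 0.0059},
    {"sx": 0.0117, "sz": 0.0063},
    {"sx": 0.0113, "sz": 0.0069},
    {"sx": 0.0111, "sz": 0.0075},
    {"sx": 0.0107, "sz": 0.0081},
    {"sx": 0.0103, "sz": 0.0085},
    {},
  ],
)

```text
clock: 8.65
eef_pos: [0.5924, -0.0462, 0.1392]
tcp_rot: [[-0.884, 0.195, 0.424], [0.174, 0.981, -0.088], [-0.433, -0.004, -0.901]]
contact_force: [-2.6, -0.2, 0.3]
grip_width: 0.0239
gripper_force: 35.0
```

```bash
python3 -c "
from h import *
where()
for q in (.4,.35,.3,.25,.2,.15,.1,.05,.02,0): plan(q,12)"
```

```text
t 8.65 grip [-0.1852 -0.0013  0.1563] r 0.2003 q 0.3908 tilt 25.7 F(stand) [-2.5 -0.7  0.3] w 0.023855295643243117 35.0059711933136 j [-10.6  24.8 115.9  -2.2  13.7 -87.4]
q 0.4 rot [-0.39 13.67 -0.35] d_now [ 0.0029  0.0004 -0.0015] d_turned [ 0.0032  0.0004 -0.0008]
q 0.35 rot [-0.39 13.67 -0.35] d_now [0.0102 0.0004 0.0053] d_turned [0.0087 0.0004 0.0076]
q 0.3 rot [-0.39 13.67 -0.35] d_now [0.0172 0.0004 0.0124] d_turned [0.0138 0.0004 0.0162]
q 0.25 rot [-0.39 13.67 -0.35] d_now [0.0238 0.0004 0.0199] d_turned [0.0184 0.0004 0.025 ]
q 0.2 rot [-0.39 13.67 -0.35] d_now [0.0301 0.0005 0.0278] d_turned [0.0226 0.0004 0.0341]
q 0.15 rot [-0.39 13.67 -0.35] d_now [0.0359 0.0005 0.0359] d_turned [0.0264 0.0004 0.0433]
q 0.1 rot [-0.39 13.67 -0.35] d_now [0.0413 0.0005 0.0443] d_turned [0.0297 0.0004 0.0528]
q 0.05 rot [-0.39 13.67 -0.35] d_now [0.0463 0.0006 0.0529] d_turned [0.0325 0.0004 0.0624]
q 0.02 rot [-0.39 13.67 -0.35] d_now [0.0491 0.0006 0.0583] d_turned [0.0339 0.0004 0.0682]
q 0 rot [-0.39 13.67 -0.35] d_now [0.0509 0.0006 0.0618] d_turned [0.0348 0.0004 0.0721]
```

Scaled: 0.0092 m / 0.75 = 0.0123, 0.0091 m / 0.75 = 0.0121, 3.4 degrees / 180 = 0.0189.

Call:
nudge_tcp(
  moves=[
    {"sx": 0.0011, "dry": 0.0189},
    {"sx": 0.0011, "dry": 0.0189},
    {"sx": 0.0011, "dry": 0.0189},
    {"sx": 0.0011, "dry": 0.0189},
    {"sx": 0.0073, "sz": 0.0101},
    {"sx": 0.0068, "sz": 0.0115},
    {"sx": 0.0061, "sz": 0.0117},
    {"sx": 0.0056, "sz": 0.0121},
    {"sx": 0.0051, "sz": 0.0123},
    {},
  ],
)

```text
clock: 9.65
eef_pos: [0.5767, -0.0433, 0.0909]
tcp_rot: [[-0.959, 0.195, 0.205], [0.19, 0.981, -0.045], [-0.21, -0.004, -0.978]]
contact_force: [-1.4, -3.9, 0.5]
grip_width: 0.024
gripper_force: 35.0
```

```bash
python3 -c "
from h import *
where()
for q in (.15,.1,.05,.02,0): plan(q,12)"
```

```text
t 9.65 grip [-0.1969 -0.0013  0.1095] r 0.1991 q 0.1486 tilt 12.1 F(stand) [-0.6 -4.1  0.5] w 0.024003141725128862 35.00503063201904 j [-10.7  30.1 111.2  -0.8  26.6 -88.7]
q 0.15 rot [-0.34  0.12 -0.4 ] d_now [ 0.0008  0.0004 -0.0006] d_turned [ 0.0008  0.0004 -0.0006]
q 0.1 rot [-0.34  0.12 -0.4 ] d_now [0.0041 0.0005 0.0088] d_turned [0.0041 0.0004 0.0089]
q 0.05 rot [-0.34  0.12 -0.4 ] d_now [0.0069 0.0005 0.0184] d_turned [0.0069 0.0004 0.0185]
q 0.02 rot [-0.34  0.12 -0.4 ] d_now [0.0084 0.0005 0.0243] d_turned [0.0083 0.0004 0.0243]
q 0 rot [-0.34  0.12 -0.4 ] d_now [0.0093 0.0005 0.0282] d_turned [0.0092 0.0004 0.0282]
```

Scaled: 0.0096 m / 0.75 = 0.0128, 0.0088 m / 0.75 = 0.0117.

Call:
nudge_tcp(
  moves=[
    {"sx": 0.0055, "sz": 0.0117},
    {"sx": 0.0037, "sz": 0.0128},
    {"sx": 0.002, "sz": 0.0079},
    {"sx": 0.0007, "sz": 0.0027},
    {"sx": 0.0005, "sz": 0.0025},
    {},
    {},
  ],
)

```text
clock: 10.35
eef_pos: [0.5745, -0.0429, 0.0647]
tcp_rot: [[-0.958, 0.195, 0.209], [0.189, 0.981, -0.046], [-0.214, -0.004, -0.977]]
contact_force: [-9.7, -2.1, 27.8]
grip_width: 0.0238
gripper_force: 35.0
```

```bash
python3 -c "
from h import *
where()"
```

```text
t 10.35 grip [-0.1992 -0.0013  0.0833] r 0.1993 q 0.0164 tilt 12.4 F(stand) [-9.1 -3.8 27.8] w 0.023762608345095977 35.04215598106384 j [-10.7  32.4 112.7  -1.   22.5 -88.6]
```

```bash
python3 - <<'E'
from h import *
s=snap('side','side3'); c=cv2.resize(s['frame'][130:290,170:350],None,fx=4.4,fy=3.7,interpolation=2); cv2.imwrite('pics/c3.png',c[:,:,::-1])
where()
Q=(pts(s)-O)@RS
m=(Q[...,0]>-.14)&(Q[...,0]<-.08)&(abs(Q[...,1])<.09)&(Q[...,2]>.07)&(Q[...,2]<.2)
q=Q[m];print(len(q),np.polyfit(q[:,0],q[:,2],1),np.median(q[:,2]))
for qq in (.05,.1,.15,.2,.25,.3): plan(qq,12.4)
E
```

```text
t 10.4 grip [-0.1992 -0.0014  0.0833] r 0.1992 q 0.0165 tilt 12.4 F(stand) [-9.5 -4.3 28. ] w 0.023496256684151968 35.04198968410492 j [-10.7  32.4 112.7  -1.   22.5 -88.6]
370 [0.00324293 0.08732363] 0.08698524401439894
q 0.05 rot [-0.34 -0.03 -0.38] d_now [-0.0009  0.0004 -0.0067] d_turned [-0.0009  0.0005 -0.0067]
q 0.1 rot [-0.34 -0.03 -0.38] d_now [-0.0038  0.0004 -0.0162] d_turned [-0.0038  0.0005 -0.0162]
q 0.15 rot [-0.34 -0.03 -0.38] d_now [-0.0071  0.0004 -0.0257] d_turned [-0.0071  0.0005 -0.0257]
q 0.2 rot [-0.34 -0.03 -0.38] d_now [-0.0109  0.0003 -0.0349] d_turned [-0.0109  0.0005 -0.0349]
q 0.25 rot [-0.34 -0.03 -0.38] d_now [-0.0152  0.0003 -0.044 ] d_turned [-0.0152  0.0005 -0.0439]
q 0.3 rot [-0.34 -0.03 -0.38] d_now [-0.0199  0.0003 -0.0528] d_turned [-0.0199  0.0005 -0.0528]
```

View pics/c3.png

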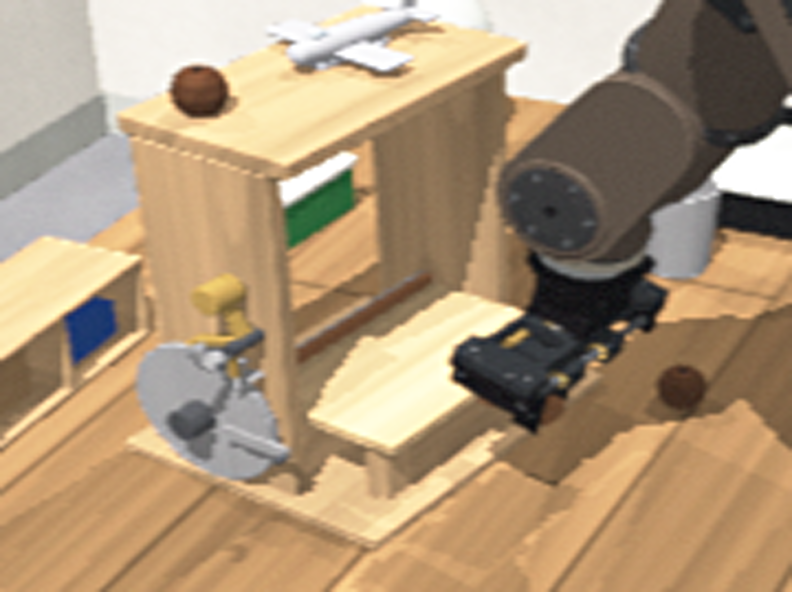

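The crop shows the board level on its rests and the pawl tipped back, with the weight away from the robot at (220,292). Now I raise to the first notch.

Scaled: -0.0095 m / 0.75 = -0.0127, -0.0092 m / 0.75 = -0.0123.

Call:
nudge_tcp(
  moves=[
    {"sx": -0.0012, "sz": -0.01},
    {"sx": -0.0039, "sz": -0.0127},
    {"sx": -0.0044, "sz": -0.0127},
    {"sx": -0.0051, "sz": -0.0123},
    {"sx": -0.0057, "sz": -0.0121},
    {"sx": -0.0027, "sz": -0.0053},
    {},
    {},
  ],
)

```text
clock: 11.2
eef_pos: [0.5804, -0.0439, 0.1137]
tcp_rot: [[-0.959, 0.195, 0.206], [0.19, 0.981, -0.045], [-0.211, -0.004, -0.977]]
contact_force: [0.8, -4.9, -3.3]
grip_width: 0.0235
gripper_force: 35.0
```

```bash
python3 -c "
from h import *
where()
for q in (.27,.2,.15): plan(q,12.4)"
```

```text
t 11.2 grip [-0.1932 -0.0013  0.1323] r 0.2002 q 0.2643 tilt 12.2 F(stand) [ 1.7 -4.6 -3.3] w 0.02352978076202096 34.99137461185455 j [-10.7  28.3 109.7  -0.7  29.9 -88.8]
q 0.27 rot [-0.34 -0.21 -0.4 ] d_now [-0.0008  0.0004 -0.0009] d_turned [-0.0008  0.0004 -0.0009]
q 0.2 rot [-0.34 -0.21 -0.4 ] d_now [0.0053 0.0004 0.0117] d_turned [0.0053 0.0004 0.0117]
q 0.15 rot [-0.34 -0.21 -0.4 ] d_now [0.0091 0.0005 0.021 ] d_turned [0.0092 0.0004 0.0209]
```

Scaled: 0.004 m / 0.75 = 0.0053, 0.0037 m / 0.75 = 0.0049.

Call:
nudge_tcp(
  moves=[
    {"sx": 0.0027, "sz": 0.0053},
    {"sx": 0.0027, "sz": 0.0053},
    {"sx": 0.0017, "sz": 0.0049},
    {},
  ],
)

```text
clock: 11.6
eef_pos: [0.578, -0.0433, 0.1024]
tcp_rot: [[-0.958, 0.195, 0.208], [0.19, 0.981, -0.046], [-0.213, -0.004, -0.977]]
contact_force: [-8.0, -3.1, 18.2]
grip_width: 0.0237
gripper_force: 35.0
```

```bash
python3 -c "
from h import *
where()"
```

```text
t 11.6 grip [-0.1957 -0.0011  0.121 ] r 0.1999 q 0.2064 tilt 12.3 F(stand) [-7.3 -4.5 18.2] w 0.0236641303654569 35.03265917301178 j [-10.6  29.1 110.6  -0.8  28.  -88.8]
```

It is seated at q≈0.206, carrying an 18 N load. I'll ease the load, open the gripper and retreat along the tool axis.

Scaled: -0.0016 m / 0.75 = -0.0021, -0.0004 m / 0.75 = -0.0005.

Call:
nudge_tcp(
  moves=[
    {"sx": -0.0005, "sz": -0.0021},
    {},
    {},
  ],
)

```text
clock: 11.9
eef_pos: [0.5782, -0.0434, 0.1039]
tcp_rot: [[-0.959, 0.195, 0.208], [0.189, 0.981, -0.046], [-0.213, -0.004, -0.977]]
contact_force: [-3.2, -3.3, 9.7]
grip_width: 0.0241
gripper_force: 35.1
```

Call:
nudge_tcp(
  moves=[
    {},
    {},
    {},
    {},
    {},
    {},
    {},
    {},
  ],
  finger_gap=0.08,
)

```text
clock: 12.7
eef_pos: [0.5779, -0.0433, 0.1033]
tcp_rot: [[-0.959, 0.195, 0.207], [0.19, 0.981, -0.045], [-0.212, -0.004, -0.977]]
contact_force: [0.4, 0.1, 1.2]
grip_width: 0.0786
gripper_force: 0.0
```

Call:
nudge_tcp(
  moves=[
    {"sz": -0.0267},
    {"sz": -0.04},
    {"sz": -0.0533},
    {"sz": -0.0533},
    {},
    {},
    {},
  ],
)

```text
clock: 13.4
eef_pos: [0.5507, -0.0374, 0.2293]
tcp_rot: [[-0.959, 0.195, 0.205], [0.19, 0.981, -0.045], [-0.21, -0.004, -0.978]]
contact_force: [0.1, 0.3, 0.1]
grip_width: 0.08
gripper_force: 0.0
```

```bash
python3 - <<'E'
from h import *
where()
s=snap('side','side4'); c=cv2.resize(s['frame'][130:290,170:350],None,fx=4.4,fy=3.7,interpolation=2); cv2.imwrite('pics/c4.png',c[:,:,::-1])
Q=(pts(s)-O)@RS
m=(Q[...,0]>-.14)&(Q[...,0]<-.08)&(abs(Q[...,1])<.09)&(Q[...,2]>.07)&(Q[...,2]<.2)
q=Q[m];print(len(q),np.polyfit(q[:,0],q[:,2],1))
E
```

```text
t 13.4 grip [-0.2235 -0.0005  0.2479] r 0.2795 q 0.6441 tilt 12.1 F(stand) [0.1 0.3 0.1] w 0.07998790902753541 0.0 j [-10.6  17.1 106.4  -0.6  44.4 -89. ]
478 [-0.09568463  0.09754845]
```

View pics/c4.png

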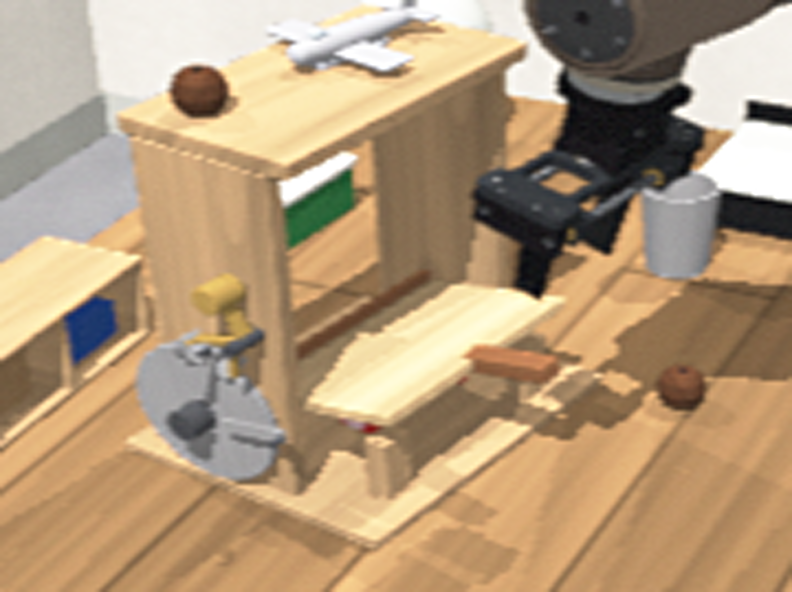

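The crop shows the pawl engaged, the board tilted just off its rests with the tongue free at (515,362), and everything else in place. I'll do one angle check before handing in.

```bash
python3 - <<'E'
from h import *
for n in ('side','wrist'):
    s=snap(n,n+'5');Q=(pts(s)-O)@RS
    m=(Q[...,0]>-.215)&(Q[...,0]<-.165)&(abs(Q[...,1])<.008)&(Q[...,2]>.085)&(Q[...,2]<.16)&(s['depth']>0)
    q=Q[m];print(n,len(q),np.polyfit(q[:,0],q[:,2],1).round(3),np.median(q,0).round(4))
E
```

```text
side 41 [0.014 0.131] [-0.1962  0.002   0.1285]
wrist 931 [-0.055  0.116] [-0.1944  0.0003  0.1272]
```

```bash
python3 -c "
from station import robot
print(robot.sign_off())"
```

```text
the job is handed in; nothing more can be done
None
```

The board was raised until the pawl threw over, lowered by hand onto its rests so the pawl tipped back, then set in the first notch (about 0.2 rad) and released; the job is handed in at about 13.5 s, and nothing else looked moved in the last side view, which doesn't show the ruler or cash box.

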